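# Roll the sample bottle up the reader's gutter and start the reading

## Robot

A 6-joint arm with a two-finger parallel gripper is mounted at the origin on the work surface. World frame = base frame: x ahead of the robot, y to its left, z up, the work surface at z = 0. Lengths are in m, angles in degrees, forces in N, time in s.
With the tool pointing down it reaches from about 0.35 to 0.875 m from the base axis. Payload 4.2 kg.
Tool frame: the origin (TCP) lies midway between the tips of the shut fingers; the grasp point (between the pads) lies 19 mm behind it; y points along the fingers, z is the direction in which the jaws open and shut, and the axes are right-handed (so a half turn about y gives the same grasp; the last joint's range is limited). The gripper opens to 87 mm and grips with 3 to 60 N. Pads are 19 mm wide; open, the fingers measure 117 mm over their backs; the gripper's body (75 mm by 190 mm) begins 51 mm behind the grasp point.
Start: joints at [-51.131, 22.042, 0.453, 0, -68.411, -14.817], TCP at [0.255, -0.571, 0.223] pointing down, gripper open.
Joint ranges: [-179.83, 179.83], [-69.29, 118.12], [-61.27, 80.66], [-181.25, 117.63], [-171.15, -9.14], [-177.46, 177.46]. Speed limits (degrees/s): [159.86, 159.86, 180, 180, 180, 180].

## Interface

Orientations are given as [roll, pitch, yaw] about the fixed x, y, z axes, in that order (R = Rz(yaw) Ry(pitch) Rx(roll)).
In Python, from workcell import env gives the robot as it stands. The module is installed in compiled form; this text tells all that it offers. Calls block until the motion is done:
- env.goto(position, orientation): joint-space move of the TCP to a pose.
- env.move_straight(position, rotation=None, rate=0.15, force_limit=None): straight line of the TCP; rotation=None keeps the orientation; rate is the mean speed in m/s. With force_limit (N) it stops when the force on the tool has changed by that much, and returns True; else False.
- env.set_joints(angles): joint-space move.
- env.gripper_to(opening, grasp_force=None): opening from 0.0 (shut) to 1.0 (fully open); grasp_force is the grip in N (None keeps the last); returns when the fingers have stopped.
- env.dwell(seconds).
- env.inverse_kinematics(position, orientation): joint angles nearest the present ones, or None.
- env.read_state(): the state.
- env.grab_frame(name): name is "side" or "top" or "wrist"; returns a dict with "image" (480x640x3 uint8, blue, green, red), "fx", "fy", "cx", "cy" (pixels), "position" and "orientation" of the camera in the world. Camera axes: x right, y up, looking along -z (the intrinsics and any distortion apply to the point x, -y, -z); pixel columns grow to the right and rows downward; lengths in m; the calibration is good to about 2 mm. A picture is of the moment at which its call begins. There is no depth.
A pose or a line that the arm cannot do raises env.Unreachable and nothing moves.
- env.close_job(): hands the job in, once; it reports no verdict.
Trained networks look in a picture, given as the dict that the camera call returned (one of the last four; its "shot" number tells which), for a name from the list of things; names that differ only in an ending like _2 or _b are one class to them, and where a whole thing is asked for, a point or a joint stands for the part that bears it (a point fixed in the world has none). Each returns a list of dicts, best first, with "score" (0 to 1); they miss things now and then, are a little off and sometimes report something else, mostly with a low value. They report only what shows in the picture. A call takes as long as a camera call. They do not tell look-alikes from the thing itself.
- env.search_frame(picture, thing): "xyz" ([x, y, z] in m, in world coordinates, good to about 4 mm: the middle of the surface that is visible of it).
- env.trace(picture, thing): "mask" (480x640 bool, what is visible of it).
The state is a dict: "clock": time; "joint_positions": joint angles; "qvel": joint speeds; "joint_torque": joint torques, N m; "position": TCP position; "tool_rot": TCP orientation; "force": force on the tool from outside, world axes, zero at the start; "wrist_torque": the same for the moment, N m; "opening": opening from 0.0 (shut) to 1.0 (fully open).
Only numpy, scipy, OpenCV 4.12 (cv2) and the standard library are available. Lean on these libraries where they do the work, as an engineer would, in place of code of your own. Each camera call takes 0.05 s, during which the arm holds its last target.

## Task

Push the capped bottle that lies at the foot of the code reader's sloped gutter up the gutter until it is home against the end stop and the sprung catch has come up behind it, so that it stays there and does not roll back. Then press the round key beside the gutter fully down and let it spring back. Only push the bottle, do not pick it up; do not press the key before the bottle is home, and leave the other things on the bench alone.

Things in the scene. Friction and masses are not known exactly. Their poses are not given: they have to be found in the camera images.
- bottle_mid (a point): Middle of the body, on the axis, of the capped amber bottle lying across the gutter; body 40 mm dia x 58 mm, 86 mm overall (29 mm from here to its bottom, 57 mm to the cap's end). Its x runs along the bottle to the cap, as the gutter's x; y, z turn as it rolls. 0.1 to 0.17 kg, slippery, rolls freely. Starts against the 5 mm lip at the gutter's foot (gutter y -266 mm) and rolls back if let go.
- gutter: Fixed aluminium channel of the code reader. Origin: on its floor, mid-width, at the end stop's face (upper end). y points up the slope (rises 0.15 rad), x across, z off the floor. Floor 94 mm wide, side walls 10 mm high; end stop 30 mm high at y = 0; foot lip 5 mm high at y = -282 mm; open lower end at y = -304 mm. Bottle home: its axis at y = -20 mm, z = 20 mm. Bottle mid: x about -14 mm.
- catch (a joint): Sprung flap, 38 mm wide, in the gutter floor (gutter x = -14 mm), hinged at y = -58 mm, tip at y = -36 mm. Angle in rad: 0 = fully raised, tip 8.5 mm above the floor; 0.37 = pressed flush. A bottle pushed up rolls over it and its weight presses it down; it springs up behind the bottle (about 0.09 then, tip 6 mm high) and holds it against the stop. About 0.4 N at the tip.
- key (a joint): Round grey spring key on the console at the gutter's far (+x) side. Travel in m: 0 = up, 0.005 = fully down; 1.2 N starts it, 4 N brings it fully down, and it springs back.
- key_top (a point): Centre of the key's top face; 28 mm in diameter, pressed straight down 5 mm; it stands 10 mm above its black collar (44 mm across) and 22 mm above the console's top.
- reader: Fixed code reader with gutter, console and scan head: base plate 124 x 530 mm. Origin on the bench below the gutter's middle; y along the gutter (level) towards the scan head, x across it, away from the robot, z up. Its column and scan head, up to 240 mm above the bench, begin 65 mm beyond the end stop; the space above the gutter is open.
- spare_near: Bystander: bottle of the same kind, standing, 86 mm tall, on the robot's side of the gutter. Origin at the centre of its underside.
- spare_far: Bystander: bottle of the same kind, standing, 86 mm tall, on the far side of the gutter. Origin at the centre of its underside.
- dropper: Bystander: small amber bottle, 28 mm in diameter, 58 mm tall, standing on the far side near the gutter's foot. Origin at the centre of its underside.
- spatula: Bystander: steel micro-spatula, 150 mm long, 12 mm wide, 4 mm thick, lying on the robot's side of the reader. Origin under its middle.
- tube_rack: Bystander: block rack 190 x 100 x 36 mm with small capped tubes to 48 mm height. Origin at the centre of its underside.
- solvent: Bystander: big amber bottle with black cap, 94 mm in diameter, 215 mm tall. Origin at the centre of its underside.
- beaker: Bystander: small clear beaker, 60 mm in diameter, 75 mm tall, standing beyond the console. Origin at the centre of its underside.
- jar: Bystander: clear jar with black lid, 56 mm in diameter, 70 mm tall, standing on the robot's side of the scan head. Origin at the centre of its underside.
Things that resemble listed ones, but are neither listed nor needed, are in the scene too. Leave any green or purple look-alike of the part that bears bottle_mid alone.

How it is judged:
By the outcome, as a careful person would: the job done as asked, in the order asked, and still so for the second after the job is handed in, with the robot touching nothing.
It also fails if it takes over 48 s, if anything falls off the work surface, if the arm or the gripper's body presses on something with over 40 N, if the wrist force passes 120 N, or if a joint passes its speed limit or range.

## Working session

There is one attempt and no reset: what is moved stays moved. The work goes in short steps, each a Python script; the robot and the scene stay as the last script left them, time stands still between calls to the robot, and variables do not carry over. Pictures are saved under pics/ and viewed, and the job is handed in when it is done.

```bash
mkdir -p pics; ls; python3 - <<'E'
from workcell import env
import cv2
for n in ("top","side","wrist"):
    f=env.grab_frame(n); cv2.imwrite(f"pics/a_{n}.png",f["image"]); print(n,{k:v for k,v in f.items() if k!="image"})
    if n=="wrist":break
    for t in ("bottle_mid","gutter","key","catch","reader","key_top"):
        r=env.search_frame(f,t); print(t,[(x["score"],x["xyz"]) for x in r[:5]])
print(env.read_state())
E
```

```text
pics
top {'fx': 555.1010194648818, 'fy': 555.1010194648818, 'cx': 318.5210166517495, 'cy': 243.49039606045707, 'position': array([ 0.20640639, -0.08064976,  1.33771874]), 'orientation': array([ 13.56833653,  -0.12460923, -91.79906169]), 'shot': 1}
bottle_mid [(0.8, [0.3804, -0.2862, 0.0348]), (0.76, [0.2342, -0.2614, 0.036]), (0.74, [0.673, -0.1366, 0.0669]), (0.67, [0.7794, -0.263, 0.037]), (0.65, [0.523, -0.2028, 0.0738])]
gutter [(0.74, [0.5628, -0.0643, 0.0594]), (0.36, [0.5224, -0.2053, 0.0736])]
key [(0.64, [0.6628, -0.0147, 0.0737])]
catch [(0.58, [0.5655, 0.0142, 0.0746]), (0.26, [0.6744, -0.1367, 0.0667])]
reader [(0.64, [0.4956, 0.1528, 0.0693])]
key_top []
side {'fx': 549.2219616723105, 'fy': 549.2219616723105, 'cx': 323.07939467132434, 'cy': 237.7771232354847, 'position': array([0.46550733, 0.76411048, 0.7399939 ]), 'orientation': array([  51.70966286,   -0.32985026, -177.39798018]), 'shot': 2}
bottle_mid [(0.93, [0.386, -0.2778, 0.0313]), (0.78, [0.5267, -0.1938, 0.0659]), (0.71, [0.7704, -0.2573, 0.0336]), (0.63, [0.2388, -0.2439, 0.0351]), (0.61, [0.4256, -0.407, 0.037
[... 377 characters left out ...]
.14064128e+02]), 'shot': 3}
{'clock': 0.75, 'joint_positions': array([-5.11310995e+01,  2.20373171e+01,  4.51888699e-01, -3.12055148e-03,
       -6.84105827e+01, -1.48138680e+01]), 'qvel': array([ 0.07351076, -0.0911504 ,  0.05523465,  0.08124341, -0.07156182,
       -0.08353746]), 'joint_torque': array([ 4.87616180e-04, -3.90373492e+01,  1.87604052e+01,  4.22376350e+00,
        1.56549714e-02, -4.81923237e-06]), 'position': array([ 0.25475041, -0.57068671,  0.22258294]), 'tool_rot': array([-9.00031144e+01, -3.82512818e-03,  2.40538845e+01]), 'force': array([ 0.73160248, -0.78844311, -0.09052147]), 'wrist_torque': array([ 0.02052035,  0.01119913, -0.05459854]), 'opening': 0.9980765363685713}
```

View pics/a_top.png

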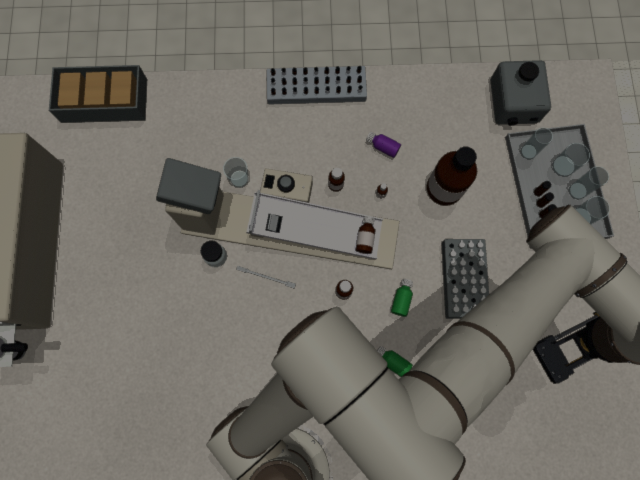

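View pics/a_side.png

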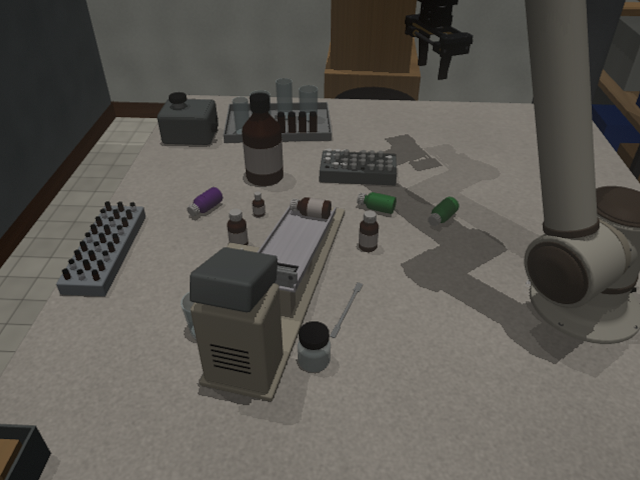

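```bash
python3 - <<'E'
import cv2
i=cv2.imread('pics/a_top.png');cv2.imwrite('pics/a_crop.png',cv2.resize(i[340-240:470,230:430],None,fx=2,fy=2,interpolation=cv2.INTER_CUBIC)[:,:])
cv2.imwrite('pics/a_crop2.png',cv2.resize(i[70:240,150:420],None,fx=2.9,fy=2.9,interpolation=cv2.INTER_CUBIC))
E
```

```text
(no output)
```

View pics/a_crop2.png

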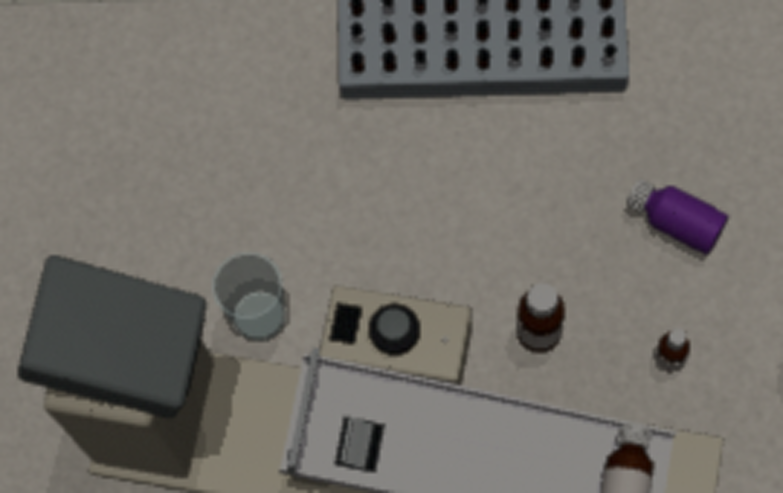

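The target candidates in the top view are:
- The amber bottle lying across the gutter at (366,237). This is the target.
- Green look-alikes at (402,297) and (397,362), and a purple one at (383,145).
- Standing spares at (344,289) and (336,180), and the dropper at (382,190).

The console key is at (286,183). Next I'll take a close wrist view over the gutter.

```bash
python3 - <<'E'
from workcell import env
import cv2,numpy as np
# yaw of gutter guess -10deg ; tool down keeps roll -90
for yaw in (-10,170):
    q=env.inverse_kinematics([0.54,-0.17,0.36],[-90,0,yaw]); print(yaw,q)
try: env.goto([0.54,-0.20,0.36],[-90,0,-10])
except env.Unreachable: print('unreach')
f=env.grab_frame("wrist"); cv2.imwrite("pics/b_wrist.png",f["image"]); print({k:v for k,v in f.items() if k!="image"})
for t in ("bottle_mid","key","catch","gutter"):
    print(t,[(x["score"],x["xyz"]) for x in env.search_frame(f,t)[:3]])
s=env.read_state();print(s["clock"],s["joint_positions"],s["force"])
E
```

```text
-10 [-1.07911831e+00  1.26538610e+01  6.48622004e+00 -2.54444375e-14
 -8.38323591e+01 -9.89208817e+01]
170 [-1.07911831e+00  1.26538610e+01  6.48622004e+00  2.54444375e-14
 -8.38323591e+01  8.10791183e+01]
{'fx': 395.2119246014025, 'fy': 395.2119246014025, 'cx': 316.8670336494995, 'cy': 242.45199054983323, 'position': array([ 0.47650879, -0.18883545,  0.52300884]), 'orientation': array([-1.38647767e+01, -1.67898546e-02,  7.99718857e+01]), 'shot': 4}
bottle_mid [(0.85, [0.5256, -0.2058, 0.0742]), (0.73, [0.7637, -0.2843, 0.0345]), (0.61, [0.3811, -0.2821, 0.0341])]
key [(0.69, [0.4215, -0.4327, 0.0377]), (0.61, [0.6643, -0.0225, 0.0755])]
catch []
gutter [(0.62, [0.5678, -0.0562, 0.0606]), (0.49, [0.4478, 0.0361, 0.0063]), (0.36, [0.6466, -0.2536, 0.0371])]
2.775 [-4.27337096e+00  1.36996209e+01  7.82321249e+00  6.54068849e-04
 -8.41465022e+01 -9.57818265e+01] [-0.52529577 -1.06247459 -0.34644455]
```

View pics/b_wrist.png

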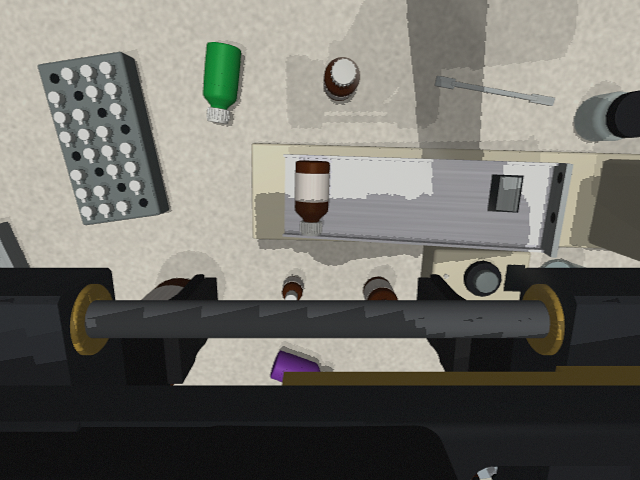

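The wrist view shows the amber bottle at (312,190) with its cap towards the far side, the catch window at (506,193), the end stop at about x=555 and the key at (483,278). I'll zoom in to fit the gutter's pose.

```bash
python3 - <<'E'
import cv2
i=cv2.imread('pics/b_wrist.png')
cv2.imwrite('pics/c1.png',cv2.resize(i[140:290,430:590],None,fx=4,fy=4,interpolation=cv2.INTER_CUBIC))
cv2.imwrite('pics/c2.png',cv2.resize(i[135:260,240:400],None,fx=4.5,fy=4.5,interpolation=cv2.INTER_CUBIC))
E
```

```text
(no output)
```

View pics/c1.png

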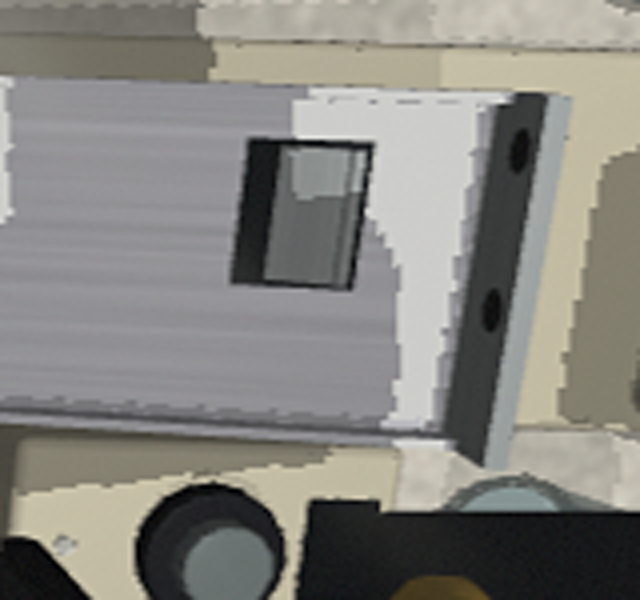

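View pics/c2.png

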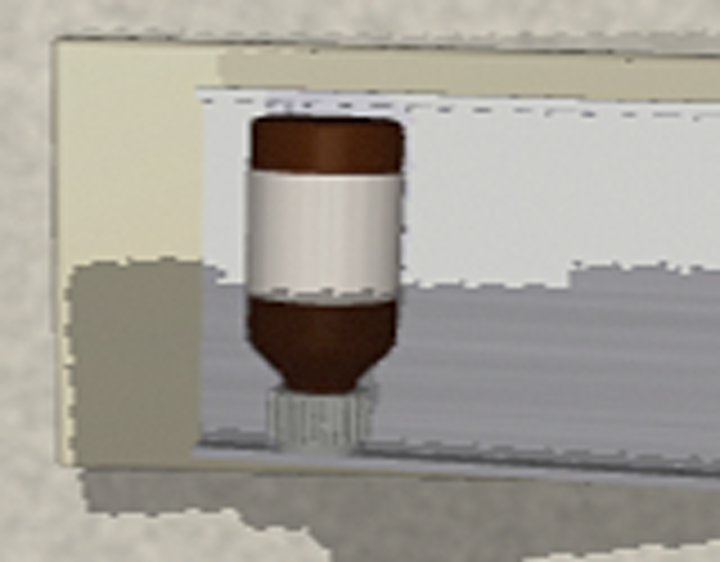

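```bash
cat > h.py <<'E'
import numpy as np,cv2
from scipy.spatial.transform import Rotation as Ro
from scipy.optimize import least_squares
W=dict(K=(395.21192,395.21192,316.86703,242.45199),p=[0.47650879,-0.18883545,0.52300884],o=[-13.8647767,-0.01678985,79.9718857])
T=dict(K=(555.10102,555.10102,318.52102,243.49040),p=[0.20640639,-0.08064976,1.33771874],o=[13.56833653,-0.12460923,-91.79906169])
S=dict(K=(549.22196,549.22196,323.07939,237.77712),p=[0.46550733,0.76411048,0.7399939],o=[51.70966286,-0.32985026,-177.39798018])
def proj(c,P):
    R=Ro.from_euler('xyz',c['o'],degrees=True).as_matrix()
    q=(np.atleast_2d(P)-c['p'])@R
    fx,fy,cx,cy=c['K']
    return np.c_[cx+fx*q[:,0]/-q[:,2],cy+fy*q[:,1]/q[:,2]]
def frame(v):
    return Ro.from_euler('z',v[3])*Ro.from_euler('x',0.15),np.array(v[:3])
def g2w(v,P):
    R,t=frame(v); return R.apply(np.atleast_2d(P))+t
E
python3 - <<'E'
from h import *
A=[(W,553.75,165,(-47,0,0)),(W,540.75,247,(47,0,0)),
(W,284.4,155,(-47,-304,10)),(W,284,235,(47,-304,10)),
(W,430+247/4,140+138/4,(-34,-58,0)),(W,430+230/4,140+283/4,(6,-58,0)),
(W,240+327/4.5,135+117/4.5,(-43,-266,20)),(W,240+325/4.5,135+450/4.5,(43,-266,20)),
(S,313,208,(-14,-266,25)),
(T,150+630/2.9,70+487/2.9,(-14,-266,25)) if 0 else (T,366,237,(-5,-266,28))]
P=np.array([a[3] for a in A])/1000
def res(v):
    X=g2w(v,P); return np.concatenate([(proj(a[0],x)[0]-a[1:3]) for a,x in zip(A,X)])
s=least_squares(res,[.56,.05,.07,-.17],loss='soft_l1')
print(s.x,np.degrees(s.x[3])); print(res(s.x).reshape(-1,2).round(1))
for f,c,n in (('b_wrist',W,'d1'),('a_top',T,'d2'),('a_side',S,'d3')):
    i=cv2.imread(f'pics/{f}.png'); k=1 if n=='d1' else 2
    B=cv2.resize(i,None,fx=4,fy=4,interpolation=cv2.INTER_CUBIC)
    def L(*pts,col=(0,0,255)):
        q=(proj(c,g2w(s.x,np.array(pts)/1000))*4+2).astype(np.int32); cv2.polylines(B,[q],False,col,1)
    L((-47,0,0),(47,0,0),(47,-304,0),(-47,-304,0),(-47,0,0)); L((-47,0,30),(47,0,30),col=(0,255,0))
    L((47,0,10),(47,-304,10),col=(0,255,0));L((-47,0,10),(-47,-304,10),col=(0,255,0))
    L((-33,-58,0),(5,-58,0),(5,-36,8.5),(-33,-36,8.5),(-33,-58,0),col=(255,0,0)); L((-43,-266,20),(43,-266,20),col=(0,255,255))
    q=(proj(c,g2w(s.x,np.array([(0,-150,0)])/1000))[0]*4).astype(int)
    w=(700,300) if n=='d1' else (420,300)
    B=B[max(q[1]-w[1],0):q[1]+w[1],max(0,q[0]-w[0]):q[0]+w[0]]; cv2.imwrite(f'pics/{n}.png',cv2.resize(B,None,fx=min(1,798/B.shape[1]),fy=min(1,798/B.shape[1]),interpolation=cv2.INTER_AREA))
E
```

```text
[ 0.58980145  0.056564    0.07497362 -0.19991846] -11.454483732086056
[[-1.3  0.1]
 [-1.8 -0.2]
 [-0.6  2.2]
 [-0.6 -1.1]
 [ 4.4  0.5]
 [ 4.  -1. ]
 [ 1.1  1. ]
 [-0.1 -0.8]
 [ 1.9 -0.9]
 [-0.8 -2.3]]
```

View pics/d1.png

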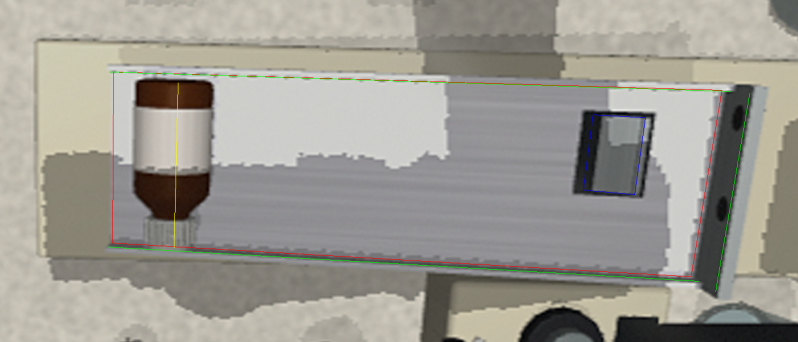

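View pics/d2.png

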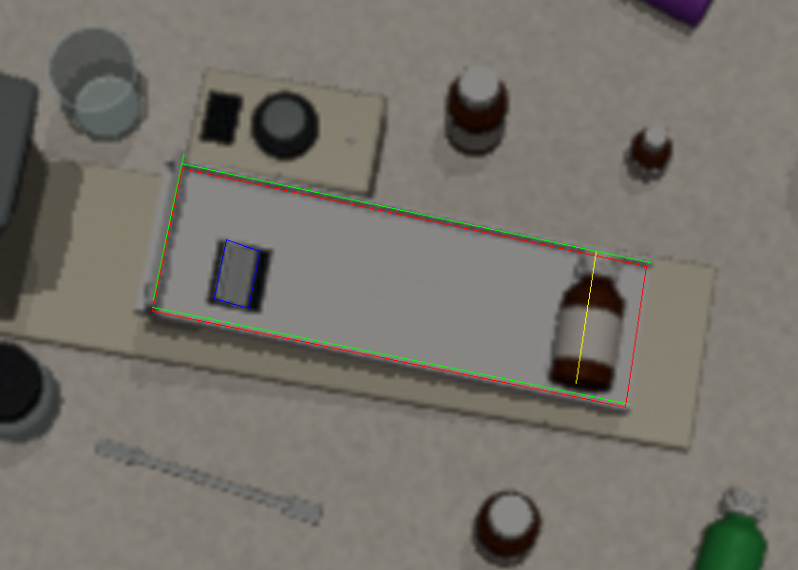

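View pics/d3.png

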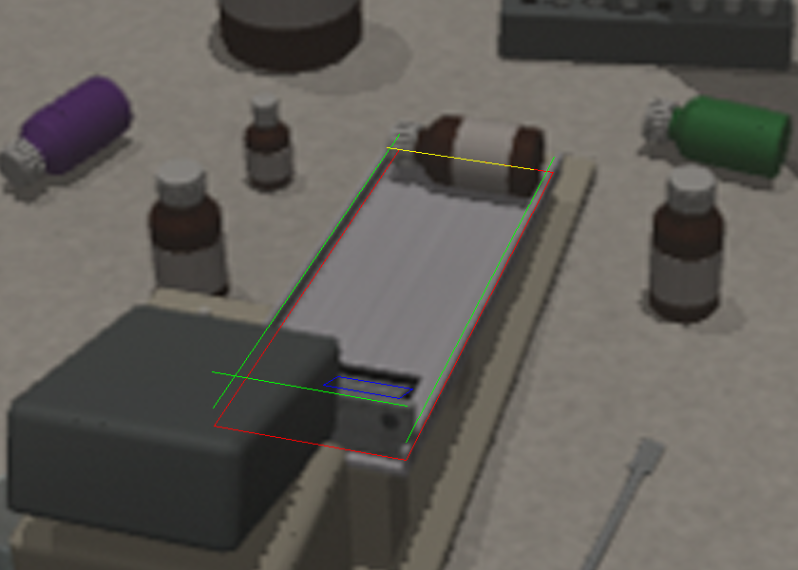

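The fit agrees within about 3 mm in all three views: gutter origin (0.590, 0.057, 0.075), yaw −11.5°. Now I'll position behind the bottle with the jaws partly open along gutter x, so it is pushed at two points.

```bash
cat >> h.py <<'E'
V=[0.58980145,0.056564,0.07497362,-0.19991846]
def toolrot(sgn=1):
    G=frame(V)[0].as_matrix(); gx,gy,gz=G.T
    z=sgn*gx; y=-gz; x=np.cross(y,z)
    return list(Ro.from_matrix(np.c_[x,y,z]).as_euler('xyz',degrees=True))
def gp(x,y,z): return list(g2w(V,np.array([x,y,z])/1000)[0])
E
python3 - <<'E'
from h import *
from workcell import env
for s in (1,-1):
    print(s,toolrot(s),env.inverse_kinematics(gp(-14,-312,90),toolrot(s)))
best=min((1,-1),key=lambda s:np.abs(env.inverse_kinematics(gp(-14,-312,90),toolrot(s))-env.read_state()["joint_positions"]).max())
print(best,gp(-14,-312,13))
env.gripper_to(0.30)
env.goto(gp(-14,-312,90),toolrot(best))
print(env.move_straight(gp(-14,-312,13),rate=0.1,force_limit=8))
for n in("wrist","side"):
    f=env.grab_frame(n); cv2.imwrite(f"pics/e_{n}.png",f["image"])
s=env.read_state();print(s["clock"],s["position"],s["force"],s["opening"])
E
```

```text
1 [np.float64(-90.0), np.float64(8.594366926962357), np.float64(-101.45448400475497)] [ -15.33875062   23.90205855   -9.65199276  -10.18834932  -57.44692419
 -170.54825826]
-1 [np.float64(-90.00000000000001), np.float64(-8.594366926962344), np.float64(78.54551599524504)] [-15.33875062  23.90205855  -9.65199276 -10.18834932 -57.44692419
   9.45174174]
1 [np.float64(0.5144303375787195), np.float64(-0.2449119311055984), np.float64(0.041202946681405596)]
False
6.1833 [ 0.51500415 -0.24516988  0.04206595] [-0.62524763 -0.93562911 -0.22119501] 0.2975579148671926
```

View pics/e_wrist.png

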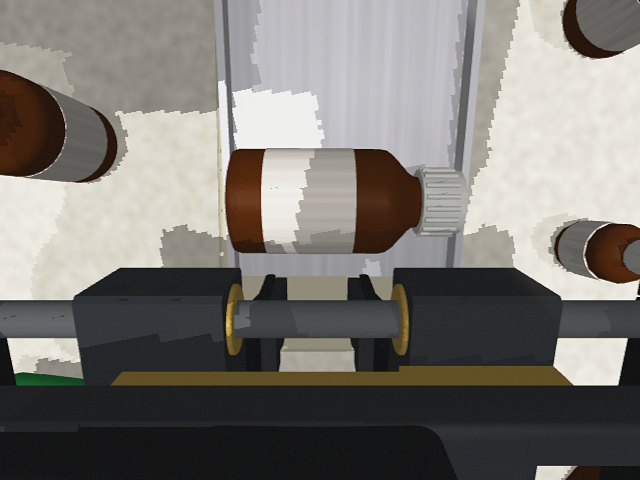

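View pics/e_side.png

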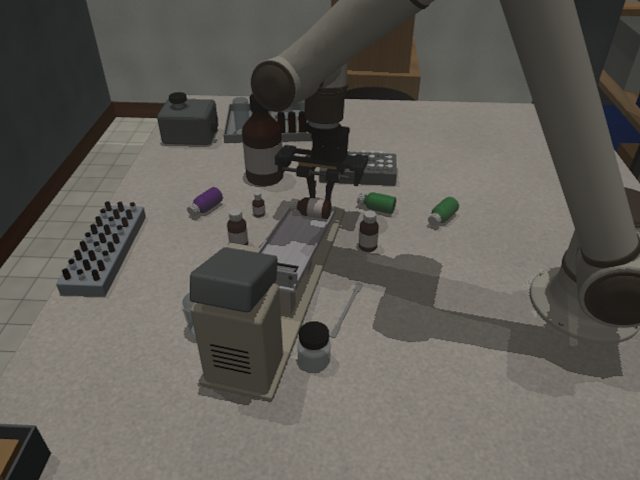

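The fingers (columns 265 and 370) sit behind the bottle body, which spans columns 227–415. I'll push up to just before the catch and look.

```bash
python3 - <<'E'
from h import *
from workcell import env
print(env.move_straight(gp(-14,-110,13),rate=0.07,force_limit=8))
f=env.grab_frame("wrist"); cv2.imwrite(f"pics/f_wrist.png",f["image"])
s=env.read_state();print(s["clock"],s["position"],s["force"],gp(-14,-110,13))
E
```

```text
Traceback (most recent call last):
workcell.Unreachable: the arm cannot follow that straight line within its joint ranges
```

Joint 6 is near its limit in this wrist configuration. I'll lift, take the half-turn grip (j6≈9°) and come back down.

```bash
python3 - <<'E'
from h import *
from workcell import env
env.move_straight(gp(-14,-312,90),rate=0.15)
env.goto(gp(-14,-312,90),toolrot(-1))
for y in (-312,-200,-110,-45): print(y,np.round(env.inverse_kinematics(gp(-14,y,13),toolrot(-1)),1))
print(env.move_straight(gp(-14,-312,13),rate=0.1,force_limit=8))
try:
    print(env.move_straight(gp(-14,-110,13),rate=0.07,force_limit=8))
except env.Unreachable as e: print(e)
f=env.grab_frame("wrist"); cv2.imwrite(f"pics/f_wrist.png",f["image"])
f=env.grab_frame("side"); cv2.imwrite(f"pics/f_side.png",f["image"])
s=env.read_state();print(s["clock"],s["position"],s["force"],gp(-14,-110,13))
E
```

```text
-312 [-14.2  29.  -13.9 -11.6 -48.1  10.6]
-200 [ -2.7  25.8 -16.6 -11.7 -46.9  -0.8]
-110 [  6.7  24.4 -16.7 -11.2 -46.8 -10.6]
-45 [ 13.1  24.1 -15.6 -10.7 -47.2 -17.5]
False
False
13.55 [ 0.55404684 -0.04928144  0.07136284] [-0.08718301  0.27161037  0.51472641] [np.float64(0.5540949506068916), np.float64(-0.04915827590481808), np.float64(0.07138944944107264)]
```

View pics/f_wrist.png

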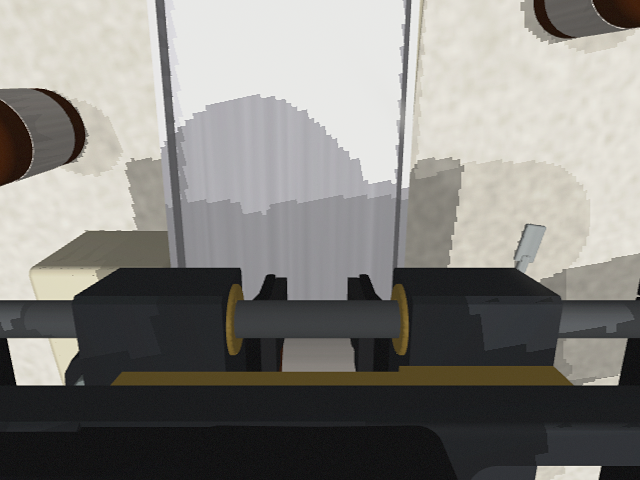

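View pics/f_side.png

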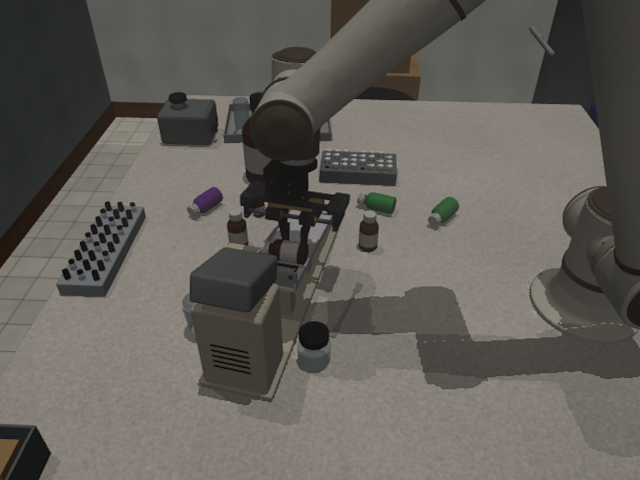

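The bottle, at (290,252) in the side view, stays square ahead of the fingers just below the catch. I'll push on slowly to the stop.

```bash
python3 - <<'E'
from h import *
from workcell import env
print(env.move_straight(gp(-14,-42,13),rate=0.04,force_limit=7))
s=env.read_state();print(s["clock"],s["position"],s["force"])
R,t=frame(V);print(R.inv().apply(s["position"]-t)*1000)
env.dwell(0.3)
s=env.read_state();print(s["force"],R.inv().apply(s["position"]-t)*1000)
f=env.grab_frame("side"); cv2.imwrite("pics/g_side.png",cv2.resize(f["image"][150:330,180:400],None,fx=3.5,fy=3.3))
E
```

```text
True
14.8667 [0.56506989 0.00691381 0.07966849] [-0.95087488 -1.47595325  0.74047057]
[-14.37897387 -52.26956346  12.64796031]
[-0.80195145 -0.72107586  0.96113058] [-14.85704088 -52.29562438  12.19890637]
```

View pics/g_side.png

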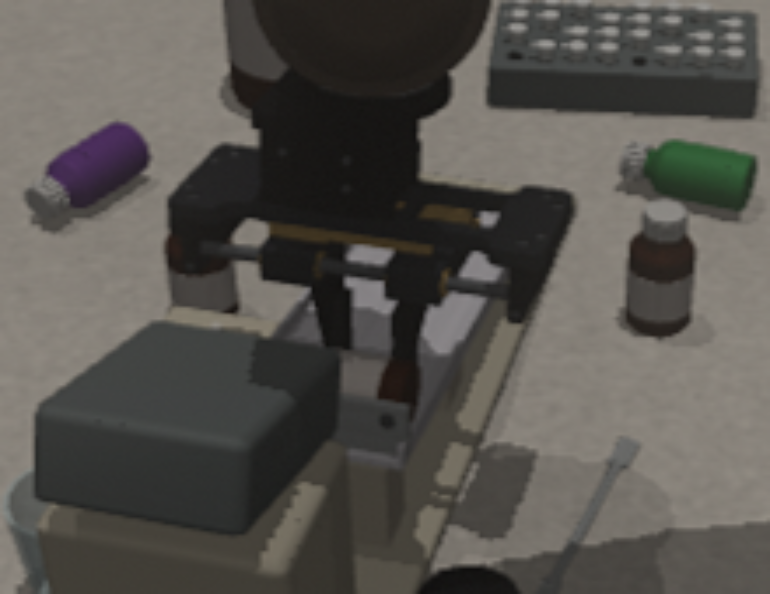

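```bash
python3 - <<'E'
from h import *
from workcell import env
R,t=frame(V)
print(env.move_straight(gp(-14,-44,13),rate=0.03,force_limit=12))
s=env.read_state();print(s["clock"],s["force"],R.inv().apply(s["position"]-t)*1000)
env.dwell(0.2)
env.move_straight(gp(-14,-75,14),rate=0.05)
s=env.read_state();print(s["clock"],s["force"])
env.move_straight(gp(-14,-100,160),rate=0.25)
# look pose: camera sits behind tool (+y side) -> keep orientation
f=env.grab_frame("side"); cv2.imwrite("pics/h_side.png",cv2.resize(f["image"][150:330,180:400],None,fx=3.5,fy=3.3))
f=env.grab_frame("wrist"); cv2.imwrite("pics/h_wrist.png",f["image"])
f=env.grab_frame("top"); cv2.imwrite("pics/h_top.png",cv2.resize(f["image"][130:280,200:420],None,fx=3.6,fy=3.6))
print(s["clock"])
E
```

```text
True
15.4333 [ 0.08050561 -2.32366006  0.58260008] [-15.22074756 -52.27724968  12.03823563]
16.2417 [ 0.35853957 -0.07572994 -0.00323621]
16.2417
```

View pics/h_side.png

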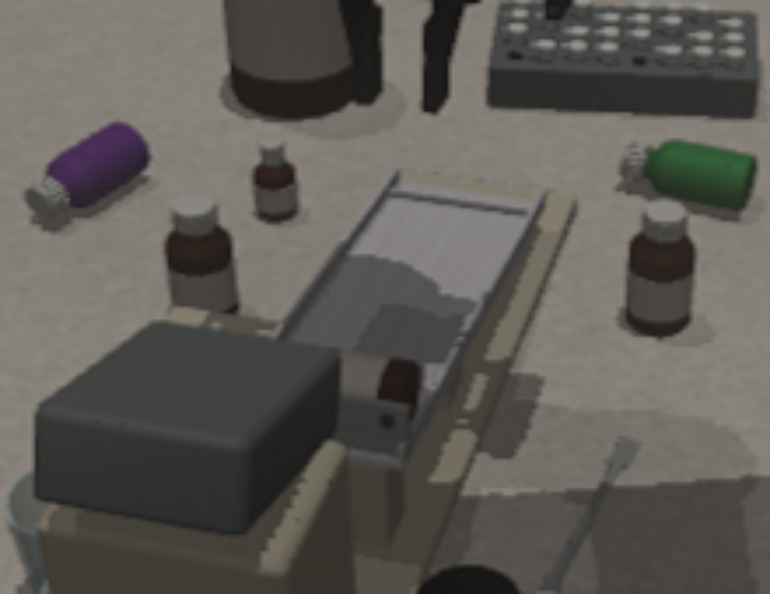

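View pics/h_wrist.png

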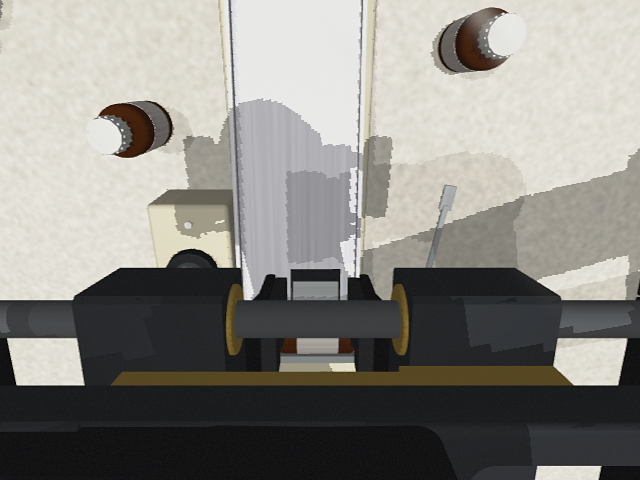

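View pics/h_top.png

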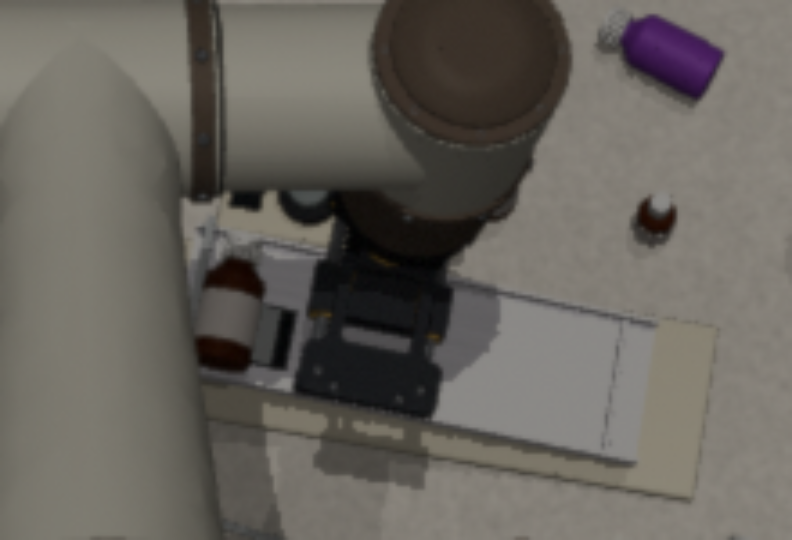

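The bottle rests against the stop with nothing touching it, and the catch flap is behind it (top crop (270,335)). Next I'll triangulate the key from the two early views.

```bash
python3 - <<'E'
from h import *
obs=[(T,150+395/2.9,70+324/2.9),(W,430+231/4,140+568/4)]
s=least_squares(lambda X:np.concatenate([proj(c,X)[0]-(u,v) for c,u,v in obs]),[.66,-.02,.08])
print(s.x,s.fun)
R,t=frame(V); print(R.inv().apply(s.x-t)*1000)
# overlay circle
for c,f,n in((T,'a_top','k1'),(W,'b_wrist','k2')):
    i=cv2.resize(cv2.imread(f'pics/{f}.png'),None,fx=6,fy=6,interpolation=cv2.INTER_CUBIC)
    a=np.linspace(0,6.28,60)
    q=(proj(c,s.x+.014*np.c_[np.cos(a),np.sin(a),0*a])*6+3).astype(int); cv2.polylines(i,[q],True,(0,0,255),1)
    m=q.mean(0).astype(int); cv2.imwrite(f'pics/{n}.png',i[m[1]-150:m[1]+150,m[0]-200:m[0]+200])
cv2.imwrite('pics/k.png',np.hstack([cv2.imread('pics/k1.png'),cv2.imread('pics/k2.png')]))
E
```

```text
[ 0.66185531 -0.02112336  0.0909183 ] [ 0.09670728 -0.65636995  0.00298415 -0.32279011]
[ 86.04663973 -58.75387303  25.00553348]
```

View pics/k.png

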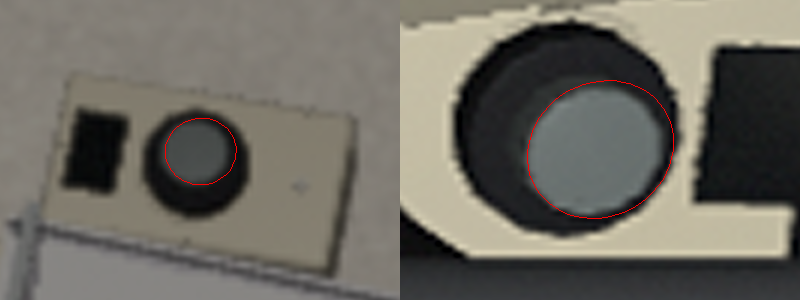

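```bash
python3 - <<'E'
from h import *
from workcell import env
K=np.array([0.6619,-0.0211,0.0900]); O=[-90,0,78.5]
up=list(K+[0,0,.09]); print(env.inverse_kinematics(up,O))
env.move_straight(gp(-14,-100,190),rate=0.25) if 0 else None
env.gripper_to(0.0)
env.goto(up,O)
env.move_straight(list(K+[0,0,.02]),rate=0.15)
env.dwell(0.2)
f0=env.read_state()["force"]
z=K[2]+.02; h=env.move_straight(list(K+[0,0,-.022]),rate=0.025,force_limit=10)
s=env.read_state();print(h,s["clock"],s["position"],s["force"]-f0)
env.dwell(0.3); s=env.read_state();print(s["clock"],s["position"],s["force"]-f0)
f=env.grab_frame("side"); cv2.imwrite("pics/m_side.png",cv2.resize(f["image"][150:330,180:400],None,fx=3.5,fy=3.3))
E
```

```text
[ 12.13764157  27.32799318   2.66762381   0.         -65.33963063
 -23.63764157]
True 20.7083 [ 0.66182209 -0.02111223  0.07158119] [-1.47317716  0.74383902  3.99061194]
21.0083 [ 0.66183982 -0.02113361  0.07147661] [-0.71506143  1.24982993  5.33183931]
```

View pics/m_side.png

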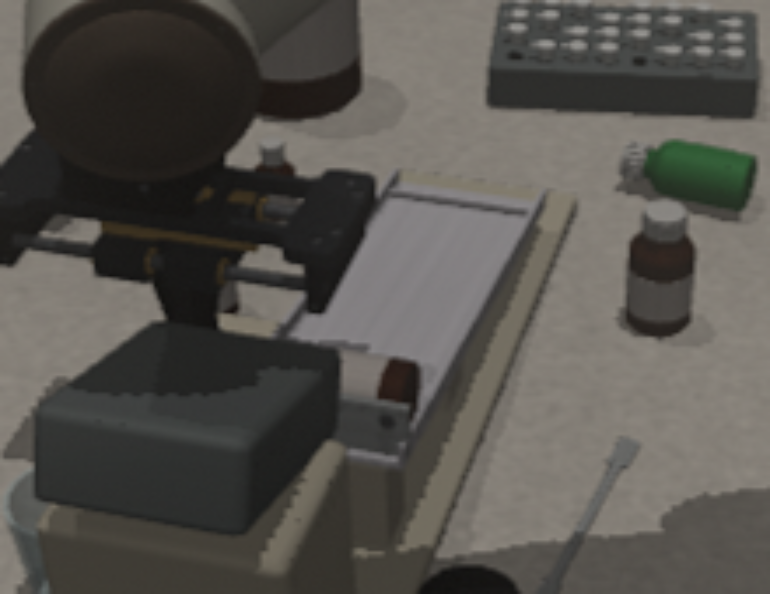

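It stopped at z=0.0716 with a steady 5 N. I'll press further to confirm it's at the hard bottom.

```bash
python3 - <<'E'
from h import *
from workcell import env
p=env.read_state()["position"]
h=env.move_straight([0.6619,-0.0211,p[2]-.010],rate=0.015,force_limit=12)
s=env.read_state();print(h,s["clock"],s["position"],s["force"])
env.dwell(0.3); s=env.read_state();print(s["position"],s["force"])
# slow release, recording force
for z in (.0725,.074,.0755,.077,.079,.083):
    env.move_straight([0.6619,-0.0211,z],rate=0.02); env.dwell(.1); s=env.read_state(); print(z,s["position"][2].round(4),s["force"].round(2))
env.move_straight([0.6619,-0.0211,.17],rate=0.2)
print(env.read_state()["clock"])
E
```

```text
True 21.3667 [ 0.66187918 -0.02111246  0.07159437] [-0.25162501 -0.32102646  3.53976892]
[ 0.66185491 -0.02114252  0.07148156] [-1.46742667  0.84057012  5.4905954 ]
0.0725 0.0724 [-1.18  0.79  3.98]
0.074 0.0739 [-0.39 -0.39  2.65]
0.0755 0.0754 [-0.22  0.14  1.8 ]
0.077 0.0766 [-0.05 -0.36 -0.21]
0.079 0.079 [-0.1  -0.38  0.03]
0.083 0.083 [ 0.94 -0.09  0.27]
24.45
```

The force profile shows a spring from z=0.0765 (start) to 0.0715 (hard stop). That is the full 5 mm, and the force fell to zero on release. Now I'll retreat and take a final look.

```bash
python3 - <<'E'
from h import *
from workcell import env
env.goto([0.54,-0.20,0.36],[-90,0,-10])
f=env.grab_frame("wrist"); cv2.imwrite("pics/n_wrist.png",f["image"])
g=env.grab_frame("side"); cv2.imwrite("pics/n_side.png",g["image"])
print(env.read_state()["clock"])
for t in("bottle_mid","key"): print(t,[(x["score"],x["xyz"]) for x in env.search_frame(f,t)[:3]])
i=f["image"]; cv2.imwrite("pics/n_crop.png",cv2.resize(i[140:290,430:590],None,fx=4,fy=4,interpolation=cv2.INTER_CUBIC))
c=dict(K=(f["fx"],f["fy"],f["cx"],f["cy"]),p=f["position"],o=f["orientation"])
print(proj(c,g2w(V,np.array([(-43,-20,20),(43,-20,20)])/1000)))
E
```

```text
25.7
bottle_mid [(0.91, [0.3831, -0.2829, 0.0341]), (0.89, [0.5748, 0.0254, 0.1101]), (0.19, [0.6597, -0.0207, 0.0785])]
key [(0.91, [0.6633, -0.0204, 0.077]), (0.66, [0.6396, -0.4135, 0.1655])]
[[539.28770704 170.12594282]
 [527.02280868 247.74508074]]
```

View pics/n_crop.png

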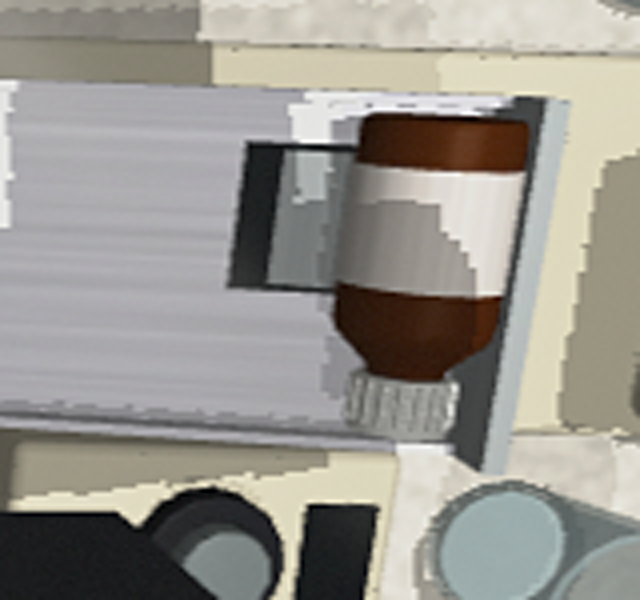

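View pics/n_side.png

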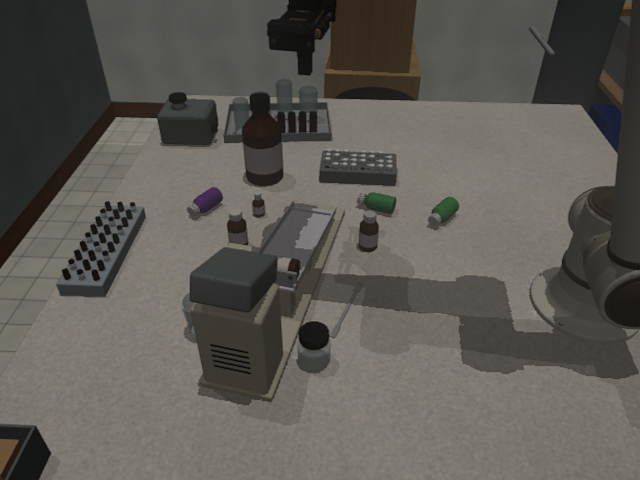

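The bottle's end centre is at crop (445,117), against the predicted (437,120) for home. The catch is behind it, the key is up and the bystanders haven't moved.

```bash
python3 -c "
from workcell import env
env.close_job()"
```

```text
the job is handed in; nothing more can be done
```

The bottle is home against the end stop, held there with the robot clear of it, and the key has been pressed fully down and has sprung back. I handed the job in after about 26 s of the 48 s allowed.

- **Push:** I pushed the amber bottle up the gutter over the catch with the partly open fingers, until contact force stopped the arm at the end stop. A second nudge stopped at the same place. I never gripped or lifted the bottle.
- **Held by the catch:** After I backed off, the bottle stayed put for about 10 s, through the key press. In the last wrist picture its axis was about 2 px (roughly 2 mm) from the predicted home position. I could not measure the catch angle directly, because the bottle partly hides the flap. That it is up is judged from the bottle not rolling back and from the pictures.
- **Key:** After the bottle was home, I pressed the key from z = 0.0765 m to a hard stop at 0.0715 m, the full 5 mm of travel. The force fell smoothly from about 5.5 N to zero on release, and the final picture shows it up.
- **Bystanders:** The other items in the final side picture look unmoved.
- **What went wrong:** My first approach used a wrist angle too close to joint 6's limit, and the push was refused before anything moved. I lifted, turned the gripper half a turn and approached again.
- **What disagreed:** My first estimate of the key's height, from the pictures, was about 14 mm too high. The force-limited press found the true height.

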